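Snap a belt pulley onto its post and tug-test it

TASK

Fit the large belt pulley, hub up, on the split snap post at the idler end of the printer's gantry: press it straight down until it clicks and sits fully home, without ramming it into the shoulder (35 N at most). Then tug it straight up with about 15 N and hold that for a full second to confirm that the barbs retain it; never tug with more than 20 N. Let go with the pulley still latched on the post, and leave the other things on the bench as they are.

Things in the scene. Friction and masses are not known exactly. Their poses are not given: they have to be found in the camera images.
- pulley: Large timing-belt pulley, plain aluminium, loose on the bench hub up, about 45 g. Origin: centre of its underside, z up its axis; yaw is free. Toothed flanged rim 42 mm in diameter, height 0 to 12 mm; above it a plain round hub 24 mm in diameter, height 12 to 22 mm; 14 mm bore right through. The hub can be gripped from above, fingertips just over the rim; the post's barbs fit between the fingers.
- gantry: Fixed printer gantry axis lying on two cradles. Origin: on the post axis, 62 mm below post_seat; y along the beam to the motor. Heights over this origin: aluminium beam 40 mm wide, top at 50 mm; black idler bracket 40 mm wide round the post, top at 56 mm; black carriage plate 86 mm wide, 96 to 160 mm from the post, bolts up to 64 mm; motor 306 mm from the post, its shaft up to 77 mm.
- post_seat (a point): Centre of the flat shoulder, 22 mm in diameter and, as the cradles stand, 55 to 62 mm above the bench, round the foot of the split snap post at the gantry's idler end: here the pulley's underside must come to rest. z up along the post, y along the beam.
- post_tip (a point): Top of the post, 35 mm over post_seat. Two white sprung prongs, 12.8 mm across, split along the beam; a taper from 9 mm at the tip to barbs 18 mm across, whose flat undersides are 23.5 mm over the shoulder (1.5 mm axial play for a pulley that is home). Pressing over the barbs takes 8 to 15 N, then it drops on to the rigid shoulder. Pulled up, it stops on the barbs, which hold well over 20 N.
- prong_a (a joint): How far the one prong is bent inwards, rad: 0 standing straight (its rest and latched state), about 0.075 while the pulley's bore passes its barb. Springs back by itself.
- prong_b (a joint): The same for the opposite prong.
- small_pulley: Bystander: a smaller aluminium pulley of the same kind, rim 28 mm in diameter, 18 mm high over all, bore 8 mm (too small for the post). Origin: centre of its underside. It and the large pulley may change places.
- screwdriver: Bystander: screwdriver with red handle, 170 mm long, lying on the bench. Origin: on the bench under its middle.
- tape: Bystander: roll of amber tape, 84 mm in diameter, 19 mm high, lying flat. Origin: centre of its underside.
- pen: Bystander: blue pen, 140 mm long, 10 mm thick, lying flat. Origin: on the bench under its middle.

How it is judged:
By the outcome, as a careful person would: the job done as asked, in the order asked, and still so for the second after the job is handed in, with the robot touching nothing.
It also fails if it takes over 61 s, if anything falls off the work surface, if the arm or the gripper's body presses on something with over 40 N, if the wrist force passes 120 N, or if a joint passes its speed limit or range.

ROBOT

A 7-joint arm with a two-finger parallel gripper is mounted at the origin on the work surface. World frame = base frame: x ahead of the robot, y to its left, z up, the work surface at z = 0. Lengths are in mm, angles in rad, forces in N, time in s.
With the tool pointing down it reaches from about 400 to 875 mm from the base axis. Payload 4.4 kg.
Tool frame: the origin (TCP) lies at the very end of the fingers, on their centre line; the grasp point (between the pads) lies 19 mm behind it; y points along the fingers, x is the direction in which the jaws open and shut, and the axes are right-handed (so a half turn about y gives the same grasp; the last joint's range is limited). The gripper opens to 85 mm and grips with 20 to 120 N. Pads are 22 mm wide; open, the fingers measure 114 mm over their backs; the gripper's body (76 mm by 85 mm) begins 54 mm behind the grasp point. The pads swing forward as they close: fully open they stand 13 mm farther back than shut.
Start: joints at [-1.413, 0.628, 0.038, 1.517, -0.027, 0.996, -0.02], TCP at [144.233, 633.81, 231.313] pointing down, gripper open.
Joint ranges: [-3.06, 3.06], [-0.37, 2.12], [-1.25, 1.32], [0.18, 2.47], [-1.1, 4.24], [0.23, 1.98], [-2.94, 2.94]. Speed limits (rad/s): [2.57, 2.57, 3.14, 3.14, 3.14, 3.14, 3.14].

INTERFACE

Orientations are given as [roll, pitch, yaw] about the fixed x, y, z axes, in that order (R = Rz(yaw) Ry(pitch) Rx(roll)).
In Python, from cell import readout, eyes, finish_job gives the robot as it stands. The module is installed in compiled form; this text tells all that it offers.
- The arm moves only by the tool apply_moves, never from a script. Its argument "commands" is a list that holds one entry, the list of rows, each a list of 6 numbers: the shift along the tool's x, y, z in units of 0.04 m (1.0 is 0.04 m), then the turn, a rotation vector about the tool's x, y, z in units of 5 degrees (1.0 is 5 degrees). A call has 1 to 8 rows; each row shifts and turns the pose as measured when the row begins, along the tool's axes as they then stand; what a row does not reach is not made up. A row lasts 1/12 s, in which the tool goes at most 41.7 mm and 7.16 degrees, less where a joint would pass 70% of its speed; a pose out of reach is approached as far as the arm can. A call with a number of a shift or a turn outside -1 to 1 is refused whole. A call with a gripper value outside its range is refused whole. "claw" is the finger opening in mm, from 0 to 85.4, set as the call begins (left out, the last holds). The fingers move at their own pace and stop on an object; the grip force is fixed at half the most. Time passes only in rows, so rows that do not move let the fingers close. It gives the time, the measured TCP pose, the force and the opening at its end, in the units of the state.
- readout.read_state(): the state, without advancing time (a new reading comes with each control period).
- eyes.get_image(name): name is "scene" or "side" or "wrist"; returns a dict with "image" (384x512x3 uint8, red, green, blue), "mtx" (3x3 intrinsics, pixels), "rvec" (rotation vector, rad) and "tvec" (3), from world to camera coordinates, as OpenCV has them. Camera axes: x right, y down, z forward; pixel columns grow to the right and rows downward; lengths in mm; the calibration is good to about 2 mm. A picture is of the moment at which its call begins. There is no depth.
- finish_job(): hands the job in, once; it reports no verdict.
The state is a dict: "clock": time; "qpos": joint angles; "qd": joint speeds; "tau": joint torques, N m; "eef_pos": TCP position; "tool_rot": TCP orientation; "force": force on the tool from outside, world axes, zero at the start; "torque": the same for the moment, N m; "width": finger opening in mm.
Only numpy, scipy, OpenCV 4.12 (cv2) and the standard library are available. Lean on these libraries where they do the work, as an engineer would, in place of code of your own. Each camera call takes 0.05 s, during which the arm holds its last target. There are 200 camera calls.

## Working session

There is one attempt and no reset: what is moved stays moved. The work goes in short steps, Python scripts to look and compute and a tool call to move; the robot and the scene stay as the last step left them, time stands still between calls to the robot, and variables do not carry over. Pictures are saved under pics/ and viewed, about 8 in all and at most 12, crops included, and the job is handed in when it is done.

Besides the shell and the picture viewer there is one more tool, called as a command line: name --argument value ..., lists and objects as JSON in quotes. apply_moves: Moves the arm, as the interface text tells. Shifts and turns lie within -1 to 1; 1 stands for 0.04 m of shift or 5 degrees of turn. Its arguments: {"type":"object","properties":{"commands":{"type":"array"},"claw":{"type":"number"}},"required":["commands"]}

```bash
mkdir -p pics; cat > h.py <<'E'
import numpy as np, cv2
from cell import readout, eyes, finish_job
def grab(n,f):
    d=eyes.get_image(n); cv2.imwrite(f'pics/{f}.png',d['image'][:,:,::-1]); np.savez(f'pics/{f}.npz',**d); return d
def ray(f,u,v,z):
    d=np.load(f'pics/{f}.npz'); R=cv2.Rodrigues(d['rvec'])[0]; t=d['tvec'].ravel()
    c=-R.T@t; r=R.T@np.linalg.inv(d['mtx'])@[u,v,1]; return c+r*(z-c[2])/r[2]
def proj(f,p):
    d=np.load(f'pics/{f}.npz'); return cv2.projectPoints(np.float64(p).reshape(-1,3),d['rvec'],d['tvec'],d['mtx'],None)[0].reshape(-1,2)
def st():
    s=readout.read_state(); print({k:np.round(s[k],3).tolist() for k in ('clock','qpos','eef_pos','tool_rot','force','width')}); return s
E
python3 - <<'E'
from h import *
st()
a=[grab(n,n+'0') for n in ('scene','side','wrist')]
for n,d in zip('abc',a): print(np.round(-cv2.Rodrigues(d['rvec'])[0].T@d['tvec'].ravel()))
b=np.hstack([cv2.resize(d['image'],None,fx=.78,fy=.78) for d in a[:2]])
cv2.imwrite('pics/m.png',b[:,:,::-1])
E
```

```text
{'clock': 0.0, 'qpos': [-1.413, 0.629, 0.038, 1.518, -0.027, 0.996, -0.02], 'eef_pos': [144.093, 633.184, 230.388], 'tool_rot': [-1.571, 0.002, 1.347], 'force': [-0.127, -0.137, -0.49], 'width': 85.231}
[1424. -617.  930.]
[  330. -1102.   663.]
[ 64. 651. 374.]
```

View pics/scene0.png

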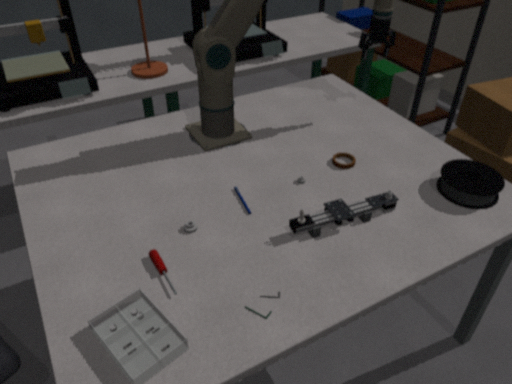

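View pics/side0.png

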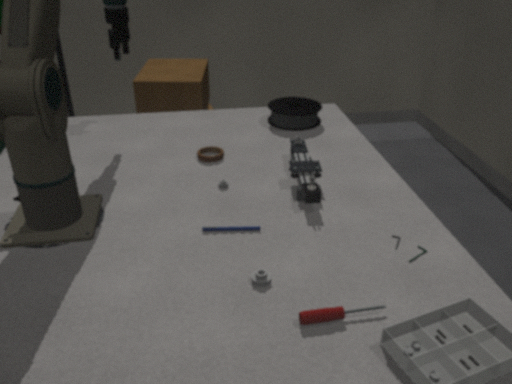

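The scene camera shows a pulley at (189,227), a smaller one at (300,180), and the post near (302,217). In the side camera these are at (261,279), (223,184) and (312,188).

```bash
python3 - <<'E'
from h import *
for n,z,a,b in (('big',11,(189,228),(261,279)),('small',9,(300,181),(223,185)),('posttip',95,(302,213),(312,183)),('motor',70,(388,197),(298,145)),('pen',5,(242,200),(231,229))):
    print(n,ray('scene0',*a,z).round(),ray('side0',*b,z).round())
A=cv2.imread('pics/scene0.png');B=cv2.imread('pics/side0.png')
c=lambda I,u,v,w=34:cv2.resize(I[v-w:v+w,u-w:u+w],(390,290),interpolation=2)
cv2.imwrite('pics/c1.png',np.vstack([np.hstack([c(A,189,228),c(A,310,212)]),np.hstack([c(B,261,279),c(B,305,180)])]))
E
```

```text
big [ 473. -315.   11.] [ 464. -321.   11.]
small [437. 105.   9.] [428.  99.   9.]
posttip [657. -40.  95.] [630. -83.  95.]
motor [700. 249.  70.] [663. 199.  70.]
pen [ 427. -113.    5.] [ 425. -118.    5.]
```

View pics/c1.png

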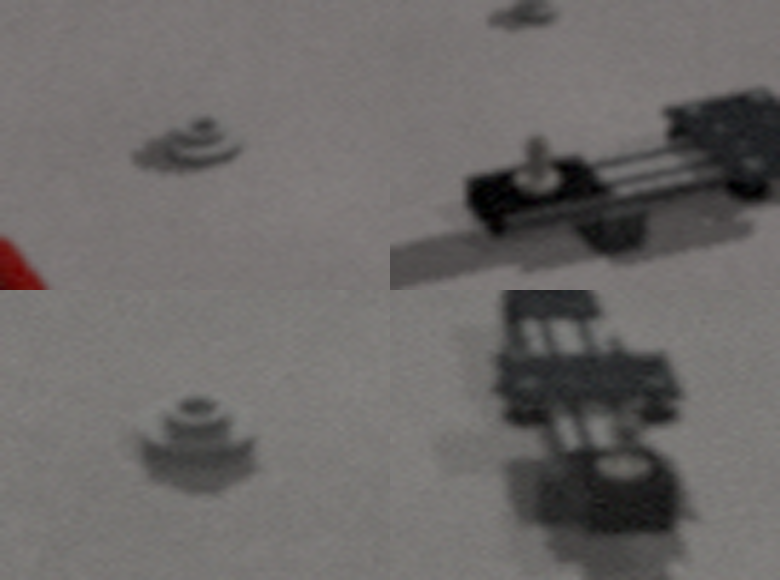

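```bash
python3 - <<'E'
from h import *
for n,z,a,b in (('bigtop',22,(190.6,222.8),(261.3,272)),('shoulder',58,(301.6,220.2),(311.8,187))):
    print(n,ray('scene0',*a,z).round(1),ray('side0',*b,z).round(1))
print(ray('scene0',301.6,210.8,93).round(1))
d=np.load('pics/wrist0.npz');R=cv2.Rodrigues(d['rvec'])[0];print('wrist cam axes rows',R.round(2),d['mtx'].round(1).tolist())
E
```

```text
bigtop [ 465.8 -306.1   22. ] [ 466.5 -311.9   22. ]
shoulder [649.  -33.1  58. ] [644.  -37.9  58. ]
[646.8 -34.4  93. ]
wrist cam axes rows [[ 0.22  0.98 -0.  ]
 [ 0.92 -0.21  0.32]
 [ 0.31 -0.07 -0.95]] [[275.2, 0.0, 257.3], [0.0, 275.2, 190.2], [0.0, 0.0, 1.0]]
```

apply_moves --commands '[[[-0.08,0,-1,0,0.76,0],[-0.08,0,-1,0,0.76,0],[-0.08,0,-1,0,0.76,0],[-0.08,0,-1,0,0.76,0],[-0.08,0,-1,0,0.76,0],[-0.08,0,-1,0,0.76,0],[-0.08,0,-1,0,0.76,0],[-0.08,0,-1,0,0.76,0]]]' --claw 60

```text
clock: 0.82
eef_pos: [412.3, 474.9, 224.5]
tool_rot: [-1.561, 0.007, 0.818]
force: [1.0, 0.7, -0.6]
width: 60.1
```

```bash
python3 -c "
from h import *
st()"
```

```text
{'clock': 0.817, 'qpos': [-0.999, 0.613, 0.173, 1.585, -0.133, 0.962, 0.038], 'eef_pos': [412.265, 474.881, 224.528], 'tool_rot': [-1.561, 0.007, 0.818], 'force': [0.982, 0.678, -0.633], 'width': 60.12}
```

apply_moves --commands '[[[-0.08,0,-1,0,0.76,0],[-0.08,0,-1,0,0.76,0],[-0.08,0,-1,0,0.76,0],[-0.08,0,-1,0,0.76,0],[-0.08,0,-1,0,0.76,0],[-0.08,0,-1,0,0.76,0],[-0.08,0,-1,0,0.76,0],[-0.08,0,-1,0,0.76,0]]]'

```text
clock: 1.48
eef_pos: [570.2, 185.9, 220.0]
tool_rot: [-1.567, 0.009, 0.261]
force: [0.5, 1.2, -0.1]
width: 60.1
```

apply_moves --commands '[[[-0.08,0,-1,0,0.76,0],[-0.08,0,-1,0,0.76,0],[-0.08,0,-1,0,0.76,0],[-0.08,0,-1,0,0.76,0],[-0.08,0,-1,0,0.76,0],[-0.08,0,-1,0,0.76,0],[-0.08,0,-1,0,0.76,0],[-0.08,0,-1,0,0.76,0]]]'

```text
clock: 2.15
eef_pos: [551.9, -142.7, 218.1]
tool_rot: [-1.573, 0.007, -0.296]
force: [0.2, -0.2, 0.2]
width: 60.0
```

apply_moves --commands '[[[0,0.3,-0.95,0,0.7,0],[0,0.3,-0.95,0,0.7,0],[0,0.3,-0.95,0,0.7,0],[0,0.3,-0.95,0,0.7,0],[0,0.3,-0.9,0,0.7,0],[0,0,0,0,0,0],[0,0,0,0,0,0]]]'

```text
clock: 2.73
eef_pos: [465.2, -332.8, 156.6]
tool_rot: [-1.581, 0.001, -0.634]
force: [1.4, 0.4, -0.5]
width: 60.1
```

```bash
python3 -c "
from h import *
st(); grab('wrist','w1')
print(proj('w1',[[466,-309,22],[466,-309,0]]))"
```

```text
{'clock': 2.733, 'qpos': [0.247, 0.665, 0.507, 1.823, -0.431, 0.766, 0.346], 'eef_pos': [465.205, -332.761, 156.647], 'tool_rot': [-1.581, 0.001, -0.634], 'force': [1.371, 0.417, -0.497], 'width': 60.078}
[[244.57700807 159.75599819]
 [245.46453347 155.29334903]]
```

View pics/w1.png

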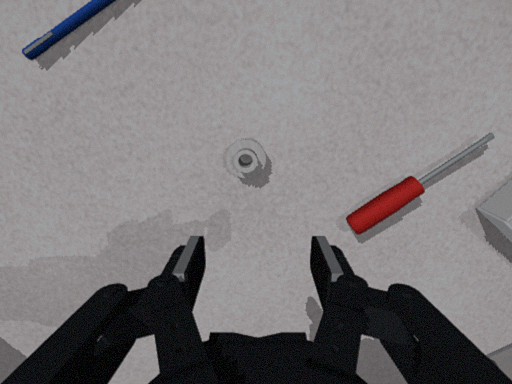

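The bore shows at (245,160) where it was predicted, and the rim is about 43 px wide, so this is the large pulley. The screwdriver and pen are clear of the fingers.

```bash
cat >> h.py <<'E'
from scipy.spatial.transform import Rotation as Ro
def delta(p,yaw=None):
    s=readout.read_state(); R=Ro.from_euler('xyz',s['tool_rot']); y=s['tool_rot'][2] if yaw is None else yaw
    T=Ro.from_euler('xyz',[-np.pi/2,0,y])
    print('shift units',(R.inv().apply(np.array(p)-s['eef_pos'])/40).round(3),'turn units',np.degrees((R.inv()*T).as_rotvec()/5).round(3))
E
python3 -c "
from h import *
p=ray('w1',245,160,22);print(p, ray('w1',245,157,12))
delta([p[0],p[1],90])"
```

```text
[ 466.19589384 -309.46013986   22.        ] [ 466.42484404 -308.44522503   12.        ]
shift units [-0.317  1.663  0.531] turn units [ 0.136  0.    -0.013]
```

apply_moves --commands '[[[-0.16,0.8,0.27,0.14,0,0],[-0.16,0.8,0.27,0,0,0],[0,0,0,0,0,0],[0,0,0,0,0,0]]]'

```text
clock: 3.12
eef_pos: [470.9, -307.1, 93.4]
tool_rot: [-1.568, -0.005, -0.628]
force: [-0.7, 0.5, 0.2]
width: 59.7
```

```bash
python3 -c "
from h import *
st(); grab('wrist','w2'); delta([466.2,-309,60])
print(proj('w2',[[466.2,-309,22],[466.2,-309,0]]))"
```

```text
{'clock': 3.117, 'qpos': [0.258, 0.736, 0.428, 1.897, -0.51, 0.613, 0.384], 'eef_pos': [470.877, -307.146, 93.365], 'tool_rot': [-1.568, -0.005, -0.628], 'force': [-0.691, 0.467, 0.159], 'width': 59.673}
shift units [-0.061  0.832 -0.127] turn units [-0.037  0.     0.044]
[[253.92458493 205.72978695]
 [254.08133204 196.83196443]]
```

View pics/w2.png

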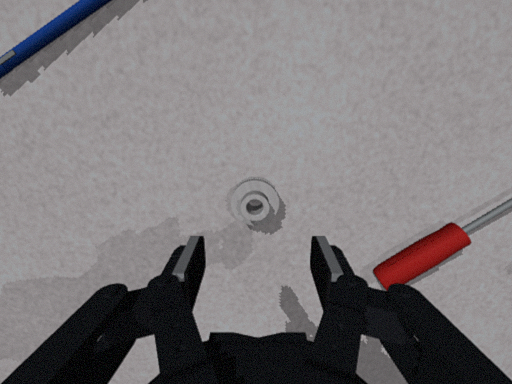

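Bore at (255,207) against a predicted (254,206), about 1 mm off. Descending.

```bash
python3 -c "
from h import *
p=ray('w2',255,206.5,22);print(p);delta([p[0],p[1],14])"
```

```text
[ 466.51928423 -310.09113381   22.        ]
shift units [-0.043  1.982 -0.148] turn units [-0.037  0.     0.044]
```

apply_moves --commands '[[[-0.03,0.5,-0.1,-0.04,0,0.04],[-0.01,0.5,-0.05,0,0,0],[0,0.4,0,0,0,0],[0,0.2,0,0,0,0],[0,0,0,0,0,0],[0,0,0,0,0,0]]]'

```text
clock: 3.67
eef_pos: [475.4, -314.6, 37.3]
tool_rot: [-1.571, -0.018, -0.621]
force: [-0.0, 0.0, 0.7]
width: 59.7
```

```bash
python3 -c "
from h import *
st();delta([466.5,-310.,14])"
```

```text
{'clock': 3.667, 'qpos': [0.312, 0.821, 0.353, 1.909, -0.564, 0.49, 0.442], 'eef_pos': [475.384, -314.64, 37.26], 'tool_rot': [-1.571, -0.018, -0.621], 'force': [-0.03, 0.013, 0.721], 'width': 59.684}
shift units [-0.259  0.577 -0.035] turn units [-0.003  0.     0.211]
```

apply_moves --commands '[[[-0.2,0.15,-0.03,0,0,0.2],[-0.08,0.15,0,0,0,0.04],[0,0.1,0,0,0,0],[0,0,0,0,0,0],[0,0,0,0,0,0]]]'

```text
clock: 4.08
eef_pos: [467.1, -310.1, 23.6]
tool_rot: [-1.57, -0.002, -0.62]
force: [-0.1, -0.3, -0.2]
width: 59.8
```

```bash
python3 -c "
from h import *
st();delta([466.5,-310.,14])"
```

```text
{'clock': 4.083, 'qpos': [0.323, 0.84, 0.337, 1.922, -0.571, 0.474, 0.452], 'eef_pos': [467.082, -310.141, 23.637], 'tool_rot': [-1.57, -0.002, -0.62], 'force': [-0.131, -0.315, -0.228], 'width': 59.781}
shift units [-0.014  0.241 -0.006] turn units [-0.005  0.     0.019]
```

apply_moves --commands '[[[-0.01,0.12,0,0,0,0.02],[-0.02,0.1,0,0,0,0.01],[0,0.05,0,0,0,0],[0,0,0,0,0,0]]]'

```text
clock: 4.42
eef_pos: [466.3, -309.5, 12.1]
tool_rot: [-1.57, 0.001, -0.62]
force: [0.3, 0.5, -0.2]
width: 59.6
```

```bash
python3 -c "
from h import *
st();delta([466.5,-310.,14])"
```

```text
{'clock': 4.417, 'qpos': [0.332, 0.858, 0.322, 1.924, -0.58, 0.453, 0.46], 'eef_pos': [466.324, -309.505, 12.058], 'tool_rot': [-1.57, 0.001, -0.62], 'force': [0.255, 0.515, -0.206], 'width': 59.561}
shift units [ 0.011 -0.049 -0.007] turn units [-0.006 -0.    -0.006]
```

apply_moves --commands '[[[0,-0.06,0,0,0,0],[0,0,0,0,0,0],[0,0,0,0,0,0]]]'

```text
clock: 4.67
eef_pos: [466.1, -309.5, 14.3]
tool_rot: [-1.57, 0.001, -0.62]
force: [0.7, -0.6, 0.4]
width: 60.0
```

apply_moves --commands '[[[0,0,0,0,0,0],[0,0,0,0,0,0],[0,0,0,0,0,0],[0,0,0,0,0,0],[0,0,0,0,0,0],[0,0,0,0,0,0]]]' --claw 15

```text
clock: 5.17
eef_pos: [466.5, -309.8, 15.2]
tool_rot: [-1.57, -0.0, -0.62]
force: [-0.5, 0.1, -0.4]
width: 20.3
```

```bash
python3 -c "
from h import *
st();delta([466.5,-310.,14])
grab('side','s3'); d=grab('wrist','w3')"
```

```text
{'clock': 5.167, 'qpos': [0.33, 0.853, 0.326, 1.923, -0.578, 0.459, 0.458], 'eef_pos': [466.463, -309.753, 15.235], 'tool_rot': [-1.57, -0.0, -0.62], 'force': [-0.511, 0.075, -0.385], 'width': 20.301}
shift units [ 0.004  0.031 -0.004] turn units [-0.007  0.     0.001]
```

View pics/w3.png

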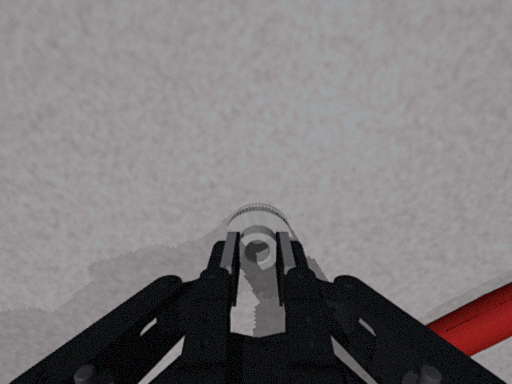

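The pads sit on both sides of the hub, with the bore at (258,250). The opening reads 20.3 against a 24 mm hub, so I'll let it settle and do a small test lift.

apply_moves --commands '[[[0,0,0,0,0,0],[0,0,0,0,0,0],[0,0,0,0,0,0]]]'

```text
clock: 5.52
eef_pos: [466.4, -309.7, 15.2]
tool_rot: [-1.57, 0.0, -0.62]
force: [0.2, -0.1, 0.6]
width: 20.5
```

apply_moves --commands '[[[0,-0.4,0,0,0,0],[0,-0.6,0,0,0,0],[0,-0.8,0,0,0,0],[0,-0.6,0,0,0,0],[0,0,0,0,0,0],[0,0,0,0,0,0]]]'

```text
clock: 6.02
eef_pos: [464.9, -308.9, 112.8]
tool_rot: [-1.571, 0.005, -0.62]
force: [1.1, -0.7, -1.1]
width: 20.5
```

```bash
python3 -c "
from h import *
st(); a=grab('side','s4')['image'][200:310,200:340]; b=grab('wrist','w4')['image'][140:330,140:380]
cv2.imwrite('pics/m4.png',np.hstack([cv2.resize(a,(400,314),interpolation=2),cv2.resize(b,(397,314),interpolation=2)])[:,:,::-1])"
```

```text
{'clock': 6.017, 'qpos': [0.248, 0.709, 0.455, 1.888, -0.485, 0.662, 0.379], 'eef_pos': [464.923, -308.875, 112.797], 'tool_rot': [-1.571, 0.005, -0.62], 'force': [1.083, -0.65, -1.072], 'width': 20.46}
```

View pics/m4.png

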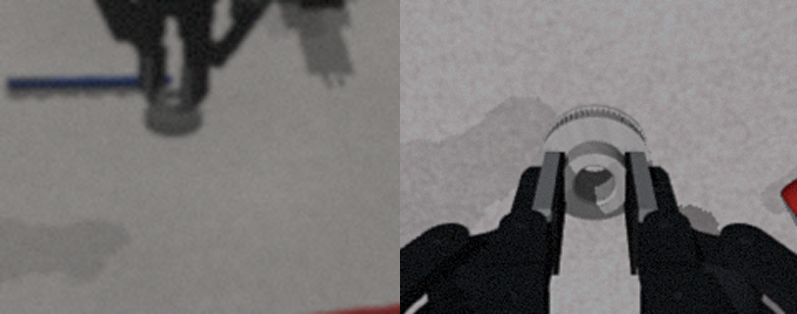

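The large pulley is lifted and square in the grip, with the bore near (258,250) in the full wrist frame. Next I go to a viewing pose short of the post.

```bash
python3 -c "
from h import *
p=ray('w4',258.5,250.5,112.8+6.8); s=readout.read_state()
print('hub centre in tool', Ro.from_euler('xyz',s['tool_rot']).inv().apply(p-s['eef_pos']).round(2))
delta([621,-72,160])"
```

```text
hub centre in tool [ 0.91 -7.67 -0.25]
shift units [-0.27  -1.199  7.09 ] turn units [-0.002 -0.    -0.076]
```

apply_moves --commands '[[[-0.05,-0.5,0.5,0,0,-0.05],[-0.05,-0.3,0.9,0,0,0],[-0.03,-0.1,0.95,0,0,0],[-0.03,-0.1,0.95,0,0,0],[-0.03,0,0.95,0,0,0],[-0.03,0,0.95,0,0,0],[-0.03,0,0.95,0,0,0],[-0.02,0,0.4,0,0,0]]]'

```text
clock: 6.78
eef_pos: [606.8, -86.6, 141.3]
tool_rot: [-1.58, 0.017, -0.638]
force: [0.2, -0.1, -1.9]
width: 20.2
```

apply_moves --commands '[[[0,0,0.2,0,0,0],[0,0,0,0,0,0],[0,0,0,0,0,0]]]'

```text
clock: 7.03
eef_pos: [611.6, -73.8, 136.1]
tool_rot: [-1.582, 0.024, -0.629]
force: [-0.5, -0.5, 0.1]
width: 20.1
```

```bash
python3 -c "
from h import *
st(); grab('wrist','w5'); print(proj('w5',[[647,-36,93],[647,-36,58]])); delta([621,-72,160])"
```

```text
{'clock': 7.033, 'qpos': [-0.237, 0.766, 0.534, 1.689, -0.49, 0.852, -0.115], 'eef_pos': [611.633, -73.783, 136.122], 'tool_rot': [-1.582, 0.024, -0.629], 'force': [-0.51, -0.497, 0.065], 'width': 20.098}
[[268.74656968 144.0114909 ]
 [268.05724202 136.50936481]]
shift units [ 0.149 -0.603  0.177] turn units [ 0.124  0.002 -0.278]
```

View pics/w5.png

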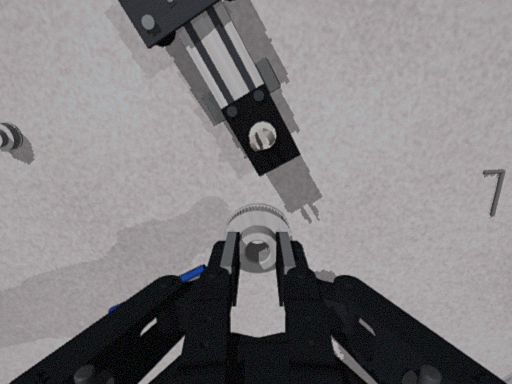

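The post shows at about (262,137): tip against the shoulder disc, with the beam running to the upper left. The held pulley is still centred in the grip. I'll level the tool and move closer for an accurate view.

```bash
python3 -c "
from h import *
a=ray('w5',262.5,136,59);b=ray('w5',263,142,94);print(a,b)
s=readout.read_state(); zd=Ro.from_euler('xyz',s['tool_rot']).apply([0,0,1]);p=(a+b)/2
t=p-40*zd; t[2]=136; print(zd,t); delta(t)"
```

```text
[643.74586914 -32.9858511   59.        ] [644.74703723 -32.51158884  94.        ]
[ 0.58878051  0.80822066 -0.01081044] [620.69523263 -65.07754651 136.        ]
shift units [ 0.056 -0.002  0.319] turn units [ 0.124  0.002 -0.278]
```

apply_moves --commands '[[[0.04,-0.02,0.25,0.12,0,-0.28],[0.02,-0.02,0.05,0,0,0],[0,0,0,0,0,0],[0,0,0,0,0,0]]]'

```text
clock: 7.42
eef_pos: [616.4, -74.5, 137.3]
tool_rot: [-1.576, 0.001, -0.641]
force: [0.4, -0.2, -1.5]
width: 20.5
```

```bash
python3 -c "
from h import *
st(); d=grab('wrist','w6'); delta([644,-33,136]); 
print(proj('w6',[[644,-33,94],[644,-33,59]]))
cv2.imwrite('pics/m6.png',cv2.resize(d['image'][90:290,190:340],(600,800),interpolation=2)[:600,:,::-1])"
```

```text
{'clock': 7.417, 'qpos': [-0.244, 0.762, 0.54, 1.697, -0.496, 0.826, -0.124], 'eef_pos': [616.367, -74.508, 137.305], 'tool_rot': [-1.576, 0.001, -0.641], 'force': [0.41, -0.152, -1.452], 'width': 20.491}
shift units [-0.078  0.028  1.258] turn units [ 0.068  0.    -0.003]
[[253.78114374 146.45627028]
 [254.3337346  138.85733994]]
```

View pics/m6.png

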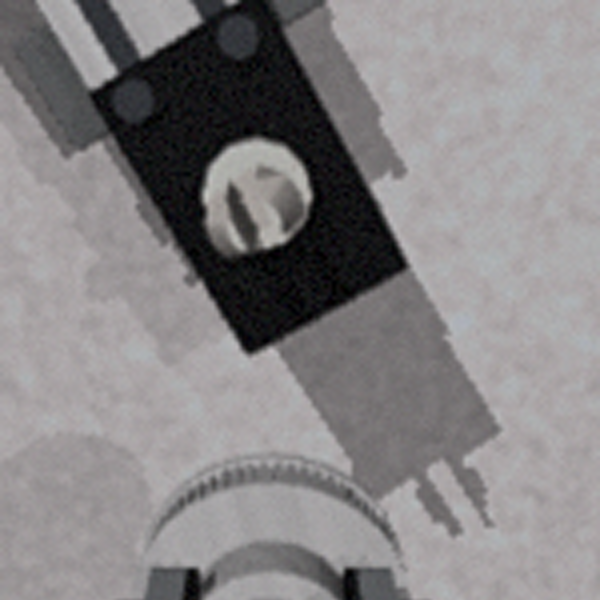

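```bash
python3 - <<'E'
from h import *
I=cv2.imread('pics/w6.png')[112:166,228:282]; k=11
J=cv2.resize(I,None,fx=k,fy=k,interpolation=cv2.INTER_CUBIC); K=J.copy()
a=np.linspace(0,2*np.pi,60)
for z,r,c in ((59,11,(0,255,0)),(82.5,9,(0,0,255)),(94,4.5,(255,128,0))):
    q=(proj('w6',np.c_[644.4+r*np.cos(a),-32.3+r*np.sin(a),0*a+z])-[228,112]+.5)*k
    cv2.polylines(K,[q.astype(int)],True,c,1)
o=np.hstack([J,K]); cv2.imwrite('pics/m7.png',cv2.resize(o,(800,400)))
E
```

```text
(no output)
```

View pics/m7.png

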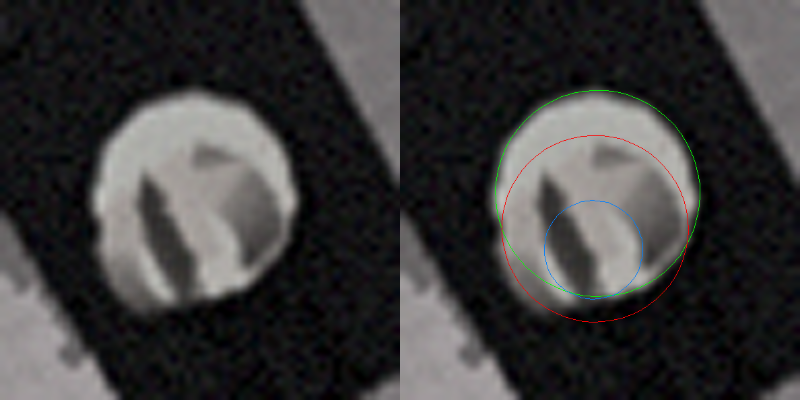

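The overlay shows the modelled shoulder disc and barb circle (centred at (644.4,−32.3) in camera terms) matching the picture to about 1 px, so I take that as the post axis. Hub and post were measured with the same camera, so I subtract the hub's offset in the grip.

```bash
cat >> h.py <<'E'
def goal(z,c=(644.4,-32.3),off=(1.0,-0.25)):
    y=-0.641; p=np.array([c[0],c[1],z])-off[0]*np.array([np.cos(y),np.sin(y),0])-off[1]*np.array([-np.sin(y),np.cos(y),0])
    s=readout.read_state(); print('err',(p-s['eef_pos']).round(2),'pos',s['eef_pos'].round(2),'rot',s['tool_rot'].round(4),'F',s['force'].round(1),'w',s['width'].round(1),'t',s['clock'].round(2)); delta(p,y)
E
python3 -c "
from h import *
goal(130)"
```

```text
Traceback (most recent call last):
  File "h.py", line 19, in goal
    s=readout.read_state(); print('err',(p-s['eef_pos']).round(2),'pos',s['eef_pos'].round(2),'rot',s['tool_rot'].round(4),'F',s['force'].round(1),'w',s['width'].round(1),'t',s['clock'].round(2)); delta(p,y)
                                                                                                                                                       ^^^^^^^^^^^^^^^^
AttributeError: 'float' object has no attribute 'round'
```

```bash
sed -i "s/s\['width'\].round(1)/s['width']/; s/s\['clock'\].round(2)/s['clock']/" h.py
python3 -c "
from h import *
goal(130)"
```

```text
err [27.39 43.66 -7.41] pos [616.36 -75.16 137.41] rot [-1.5768e+00  3.0000e-04 -6.4210e-01] F [-0.5 -0.8 -0.2] w 20.458222677094252 t 7.4667
shift units [-0.105  0.178  1.285] turn units [ 0.068 -0.013 -0.003]
```

apply_moves --commands '[[[-0.05,0,0.5,0.07,0,0],[-0.04,0,0.5,0,0,0],[-0.01,0,0.2,0,0,0],[0,0,0,0,0,0],[0,0,0,0,0,0]]]'

```text
clock: 7.88
eef_pos: [640.8, -40.5, 138.2]
tool_rot: [-1.574, -0.0, -0.651]
force: [-0.3, -0.5, -0.6]
width: 20.8
```

```bash
python3 -c "
from h import *
goal(125)"
```

```text
err [  2.94   9.02 -13.17] pos [640.81 -40.52 138.17] rot [-1.5741e+00 -4.0000e-04 -6.5110e-01] F [-0.3 -0.5 -0.6] w 20.83828883897313 t 7.8833
shift units [-0.078  0.329  0.225] turn units [ 0.037 -0.115  0.004]
```

apply_moves --commands '[[[-0.06,0.15,0.2,0.04,-0.12,0],[-0.02,0.15,0.06,0,0,0],[0,0.05,0.01,0,0,0],[0,0,0,0,0,0],[0,0,0,0,0,0]]]'

```text
clock: 8.3
eef_pos: [642.8, -32.8, 122.3]
tool_rot: [-1.573, 0.001, -0.643]
force: [0.4, 0.3, -0.6]
width: 20.3
```

```bash
python3 -c "
from h import *
goal(118)"
```

```text
err [ 0.92  1.3  -4.3 ] pos [642.83 -32.8  122.3 ] rot [-1.5732e+00  7.0000e-04 -6.4350e-01] F [ 0.4  0.3 -0.6] w 20.30251324126209 t 8.3
shift units [-0.001  0.107  0.04 ] turn units [ 0.027 -0.028 -0.008]
```

apply_moves --commands '[[[0,0.05,0.04,0.03,0,0],[0,0.02,0.01,0,0,0],[0,0,0,0,0,0]]]'

```text
clock: 8.55
eef_pos: [643.8, -32.0, 119.2]
tool_rot: [-1.571, 0.001, -0.645]
force: [-0.4, -0.6, -0.3]
width: 20.6
```

```bash
python3 -c "
from h import *
goal(114)
a=grab('scene','s8')['image'][185:235,275:335]; b=grab('side','d8')['image'][150:210,280:340];c=grab('wrist','w8')['image'][190:290,208:308]
cv2.imwrite('pics/m8.png',np.hstack([cv2.resize(a,(264,220),interpolation=2),cv2.resize(b,(220,220),interpolation=2),cv2.resize(c,(300,300),interpolation=2)[:220]])[:,:,::-1])"
```

```text
err [-0.01  0.54 -5.2 ] pos [643.76 -32.04 119.2 ] rot [-1.571e+00  6.000e-04 -6.447e-01] F [-0.4 -0.6 -0.3] w 20.554065803367468 t 8.55
shift units [-0.008  0.13   0.011] turn units [ 0.002 -0.042 -0.007]
```

View pics/m8.png

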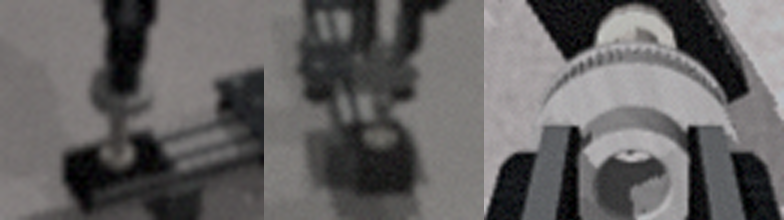

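In all three views the post lies under the bore: scene tip (118,120) is below the pulley at (120,95), and in the wrist crop the shoulder and rim are centred within about 1 px. I'm descending gently and watching the force.

apply_moves --commands '[[[0,0.08,0.01,0,-0.04,0],[0,0.08,0.01,0,0,0],[0,0.08,0,0,0,0],[0,0,0,0,0,0]]]'

```text
clock: 9.03
eef_pos: [644.7, -31.3, 109.3]
tool_rot: [-1.57, -0.0, -0.641]
force: [0.4, -0.5, -0.7]
width: 20.6
```

```bash
python3 -c "
from h import *
goal(100)"
```

```text
err [-0.92 -0.21 -9.35] pos [644.67 -31.29 109.35] rot [-1.5702e+00 -3.0000e-04 -6.4050e-01] F [ 0.4 -0.5 -0.7] w 20.62428990620631 t 9.0333
shift units [-0.015  0.234 -0.018] turn units [-0.006  0.005  0.003]
```

apply_moves --commands '[[[-0.02,0.06,-0.02,0,0,0],[0,0.06,0,0,0,0],[0,0,0,0,0,0]]]'

```text
clock: 9.28
eef_pos: [643.6, -31.5, 103.8]
tool_rot: [-1.57, -0.001, -0.64]
force: [-0.0, 0.1, -0.3]
width: 20.3
```

```bash
python3 -c "
from h import *
goal(95)"
```

```text
err [ 0.13  0.03 -8.82] pos [643.62 -31.53 103.82] rot [-1.5703e+00 -6.0000e-04 -6.4050e-01] F [-0.   0.1 -0.3] w 20.30698388392916 t 9.2833
shift units [0.002 0.221 0.002] turn units [-0.005  0.006  0.007]
```

apply_moves --commands '[[[0,0.05,0,0,0,0],[0,0.05,0,0,0,0]]]'

```text
clock: 9.45
eef_pos: [644.6, -32.0, 100.4]
tool_rot: [-1.569, -0.003, -0.641]
force: [-1.6, -0.5, 4.2]
width: 20.5
```

apply_moves --commands '[[[0,0.05,0,0,0,0]]]'

```text
clock: 9.53
eef_pos: [644.9, -32.1, 99.0]
tool_rot: [-1.569, -0.003, -0.641]
force: [-1.6, 0.2, 7.7]
width: 21.0
```

apply_moves --commands '[[[0,0.05,0,0,0,0]]]'

```text
clock: 9.62
eef_pos: [645.3, -32.2, 97.9]
tool_rot: [-1.568, -0.004, -0.641]
force: [-2.5, 1.1, 11.1]
width: 20.3
```

```bash
python3 -c "
from h import *
goal(95)"
```

```text
err [-1.52  0.68 -2.87] pos [645.26 -32.18  97.87] rot [-1.5681 -0.0037 -0.6407] F [-2.5  1.1 11.1] w 20.292861462061527 t 9.6167
shift units [-0.041  0.072 -0.009] turn units [-0.031  0.003  0.043]
```

apply_moves --commands '[[[-0.04,0.05,-0.01,-0.03,0,0.04]]]'

```text
clock: 9.7
eef_pos: [644.7, -32.1, 97.3]
tool_rot: [-1.569, -0.002, -0.641]
force: [0.5, -0.4, 4.3]
width: 20.8
```

apply_moves --commands '[[[-0.02,0.06,0,0,0,0]]]'

```text
clock: 9.78
eef_pos: [644.8, -32.0, 95.9]
tool_rot: [-1.569, -0.004, -0.641]
force: [-1.1, -0.1, 5.1]
width: 20.5
```

apply_moves --commands '[[[-0.01,0.06,0,0,0,0]]]'

```text
clock: 9.87
eef_pos: [644.8, -32.1, 94.2]
tool_rot: [-1.568, -0.005, -0.641]
force: [-1.8, 0.5, 4.9]
width: 20.6
```

```bash
python3 -c "
from h import *
goal(85)"
```

```text
err [-1.03  0.57 -9.19] pos [644.78 -32.07  94.19] rot [-1.5682 -0.0047 -0.6413] F [-1.8  0.5  4.9] w 20.648000915150742 t 9.8667
shift units [-0.03   0.23  -0.005] turn units [-0.03  -0.003  0.054]
```

apply_moves --commands '[[[-0.03,0.06,0,-0.03,0,0.05],[-0.01,0.06,0,0,0,0.01],[-0.01,0.06,0,0,0,0.01]]]'

```text
clock: 10.12
eef_pos: [644.5, -32.1, 88.0]
tool_rot: [-1.57, -0.002, -0.642]
force: [-0.1, -0.9, 4.9]
width: 20.4
```

apply_moves --commands '[[[-0.02,0.06,0,0,0,0.02],[-0.01,0.06,0,0,0,0.01],[-0.01,0.06,0,0,0,0.01]]]'

```text
clock: 10.37
eef_pos: [644.3, -32.0, 80.4]
tool_rot: [-1.57, -0.001, -0.642]
force: [0.5, -1.7, 4.4]
width: 20.2
```

```bash
python3 -c "
from h import *
goal(80)"
```

```text
err [-0.57  0.51 -0.44] pos [644.32 -32.01  80.44] rot [-1.5696e+00 -1.0000e-03 -6.4220e-01] F [ 0.5 -1.7  4.4] w 20.171721496601794 t 10.3667
shift units [-0.019  0.011  0.002] turn units [-0.013 -0.014  0.011]
```

Close to the seat now, so I'm taking single small steps.

apply_moves --commands '[[[-0.01,0.05,0,-0.01,0,0.01]]]'

```text
clock: 10.45
eef_pos: [644.2, -32.0, 78.2]
tool_rot: [-1.57, -0.001, -0.642]
force: [1.2, -1.6, 4.1]
width: 20.5
```

apply_moves --commands '[[[-0.01,0.04,0,0,0,0.01]]]'

```text
clock: 10.53
eef_pos: [644.1, -32.0, 76.3]
tool_rot: [-1.571, -0.0, -0.643]
force: [1.6, -1.4, 5.5]
width: 20.5
```

apply_moves --commands '[[[-0.01,0.035,0,0,0,0.01]]]'

```text
clock: 10.62
eef_pos: [643.8, -31.7, 74.6]
tool_rot: [-1.571, 0.001, -0.643]
force: [-0.5, 0.6, 0.2]
width: 20.8
```

apply_moves --commands '[[[0,0.035,0,0,0,0]]]'

```text
clock: 10.7
eef_pos: [643.9, -31.7, 72.9]
tool_rot: [-1.571, 0.001, -0.643]
force: [-0.9, -0.8, 17.5]
width: 20.3
```

The friction vanished at z=74.6 (the click), then it met the shoulder at 72.9 with 17.5 N. Settling, then the tug.

apply_moves --commands '[[[0,0,0,0,0,0]]]'

```text
clock: 10.78
eef_pos: [643.9, -31.7, 72.9]
tool_rot: [-1.571, 0.001, -0.643]
force: [-0.2, -2.0, 7.8]
width: 20.8
```

apply_moves --commands '[[[0,-0.02,0,0,0,0]]]'

```text
clock: 10.87
eef_pos: [643.8, -31.7, 73.3]
tool_rot: [-1.571, 0.001, -0.643]
force: [3.1, -0.5, -1.8]
width: 20.7
```

apply_moves --commands '[[[0,-0.02,0,0,0,0]]]'

```text
clock: 10.95
eef_pos: [643.7, -31.8, 73.4]
tool_rot: [-1.571, 0.001, -0.643]
force: [2.8, -1.4, -2.0]
width: 20.9
```

apply_moves --commands '[[[0,-0.02,0,0,0,0]]]'

```text
clock: 11.03
eef_pos: [643.7, -31.8, 73.6]
tool_rot: [-1.572, 0.001, -0.643]
force: [2.6, -1.4, -1.9]
width: 20.4
```

apply_moves --commands '[[[0,-0.025,0,0,0,0]]]'

```text
clock: 11.12
eef_pos: [643.7, -31.8, 74.0]
tool_rot: [-1.572, 0.001, -0.642]
force: [3.3, -1.9, -2.3]
width: 20.4
```

apply_moves --commands '[[[0,-0.025,0,0,0,0]]]'

```text
clock: 11.2
eef_pos: [643.7, -31.8, 74.6]
tool_rot: [-1.572, 0.001, -0.642]
force: [3.4, -1.8, -5.5]
width: 20.3
```

apply_moves --commands '[[[0.01,-0.025,0,0,0,0]]]'

```text
clock: 11.28
eef_pos: [643.6, -31.8, 74.8]
tool_rot: [-1.573, 0.001, -0.642]
force: [5.3, -1.9, -10.8]
width: 20.4
```

apply_moves --commands '[[[0.01,-0.025,0,0,0,0]]]'

```text
clock: 11.37
eef_pos: [643.6, -31.8, 74.8]
tool_rot: [-1.574, 0.002, -0.642]
force: [4.0, -1.8, -10.2]
width: 20.5
```

apply_moves --commands '[[[0.01,-0.032,0,0.02,0,0]]]'

```text
clock: 11.45
eef_pos: [643.6, -31.8, 74.9]
tool_rot: [-1.573, 0.003, -0.642]
force: [5.8, -3.2, -13.4]
width: 20.3
```

apply_moves --commands '[[[0.01,-0.034,0,0.02,0,0]]]'

```text
clock: 11.53
eef_pos: [643.6, -31.8, 75.0]
tool_rot: [-1.572, 0.004, -0.642]
force: [6.6, -1.9, -14.4]
width: 20.4
```

apply_moves --commands '[[[0,-0.034,0,0.01,0,-0.02],[0,-0.034,0,0.01,0,-0.02]]]'

```text
clock: 11.7
eef_pos: [643.5, -31.8, 75.0]
tool_rot: [-1.571, 0.0, -0.642]
force: [7.3, -2.0, -14.3]
width: 20.1
```

apply_moves --commands '[[[0,-0.034,0,0,0,-0.02],[0,-0.034,0,0,0,-0.02],[0,-0.034,0,0,0,-0.02]]]'

```text
clock: 11.95
eef_pos: [643.4, -31.8, 75.0]
tool_rot: [-1.573, -0.005, -0.642]
force: [5.5, -2.4, -14.5]
width: 20.4
```

apply_moves --commands '[[[0,-0.034,0,0,0,0],[0,-0.034,0,0,0,0],[0,-0.034,0,0,0,0]]]'

```text
clock: 12.2
eef_pos: [643.4, -31.7, 75.0]
tool_rot: [-1.576, -0.006, -0.641]
force: [6.5, -2.6, -14.4]
width: 20.6
```

apply_moves --commands '[[[0,-0.035,0,0.02,0,0.02],[0,-0.035,0,0.02,0,0.02],[0,-0.035,0,0.01,0,0.01]]]'

```text
clock: 12.45
eef_pos: [643.4, -31.8, 75.0]
tool_rot: [-1.574, -0.002, -0.641]
force: [6.1, -2.4, -15.5]
width: 20.7
```

apply_moves --commands '[[[0,-0.035,0,0.01,0,0.01],[0,-0.035,0,0.01,0,0.01],[0,-0.035,0,0,0,0]]]'

```text
clock: 12.7
eef_pos: [643.4, -31.8, 75.0]
tool_rot: [-1.574, 0.0, -0.641]
force: [5.7, -2.2, -14.8]
width: 20.5
```

apply_moves --commands '[[[0,-0.035,0,0,0,0],[0,-0.035,0,0,0,0],[0,-0.035,0,0,0,0]]]'

```text
clock: 12.95
eef_pos: [643.4, -31.8, 75.0]
tool_rot: [-1.576, 0.0, -0.641]
force: [6.1, -1.6, -15.1]
width: 20.6
```

Held at 14–15.5 N for 1.4 s with z constant at 75.0, so the barbs retain it. Lowering back onto the shoulder, then releasing.

apply_moves --commands '[[[0,0.02,0,0.02,0,0],[0,0.02,0,0.02,0,0]]]'

```text
clock: 13.12
eef_pos: [643.8, -31.8, 73.6]
tool_rot: [-1.573, -0.0, -0.64]
force: [1.3, -1.2, 1.2]
width: 20.3
```

apply_moves --commands '[[[0,0.02,0,0,0,0],[0,0,0,0,0,0]]]'

```text
clock: 13.28
eef_pos: [643.8, -31.8, 73.7]
tool_rot: [-1.572, 0.0, -0.641]
force: [1.9, -1.6, -2.1]
width: 20.2
```

apply_moves --commands '[[[0,0.02,0,0,0,0]]]'

```text
clock: 13.37
eef_pos: [643.9, -31.8, 73.4]
tool_rot: [-1.571, -0.0, -0.641]
force: [1.6, -1.4, 0.8]
width: 20.4
```

apply_moves --commands '[[[0,0.02,0,0,0,0]]]'

```text
clock: 13.45
eef_pos: [643.9, -31.8, 73.0]
tool_rot: [-1.571, -0.0, -0.641]
force: [0.9, -1.8, 0.7]
width: 20.0
```

apply_moves --commands '[[[0,0,0,0,0,0]]]'

```text
clock: 13.53
eef_pos: [643.8, -31.8, 73.2]
tool_rot: [-1.571, 0.0, -0.641]
force: [1.6, -1.9, -1.1]
width: 20.3
```

apply_moves --commands '[[[0,0,0,0,0,0],[0,0,0,0,0,0],[0,0,0,0,0,0],[0,0,0,0,0,0],[0,0,0,0,0,0],[0,0,0,0,0,0]]]' --claw 60

```text
clock: 14.03
eef_pos: [640.0, -28.8, 72.1]
tool_rot: [-1.572, 0.009, -0.64]
force: [0.4, 0.4, 0.1]
width: 60.1
```

apply_moves --commands '[[[0,-0.2,0,0,0,0],[0,-0.4,0,0,0,0],[0,-0.6,0,0,0,0],[0,-0.8,0,0,0,0],[0,-0.8,-0.6,0,0,0],[0,-0.5,-0.6,0,0,0],[0,0,0,0,0,0],[0,0,0,0,0,0]]]'

```text
clock: 14.7
eef_pos: [610.9, -67.8, 212.0]
tool_rot: [-1.573, 0.012, -0.637]
force: [0.1, 0.9, -1.4]
width: 60.1
```

```bash
python3 -c "
from h import *
st(); s=readout.read_state()
a=grab('scene','s9')['image'][180:240,270:340]; c=grab('wrist','w9')['image']
for z in (58,80): print(proj('w9',[[643.9,-31.8,z]]))
cv2.imwrite('pics/m9.png',np.hstack([cv2.resize(a,(350,300),interpolation=2),cv2.resize(c,(400,300))])[:,:,::-1])"
```

```text
{'clock': 14.7, 'qpos': [-0.282, 0.671, 0.593, 1.642, -0.436, 0.977, -0.174], 'eef_pos': [610.897, -67.783, 211.983], 'tool_rot': [-1.573, 0.012, -0.637], 'force': [0.099, 0.883, -1.444], 'width': 60.122}
[[263.41761893 129.21275634]]
[[263.64075873 131.70096752]]
```

View pics/m9.png

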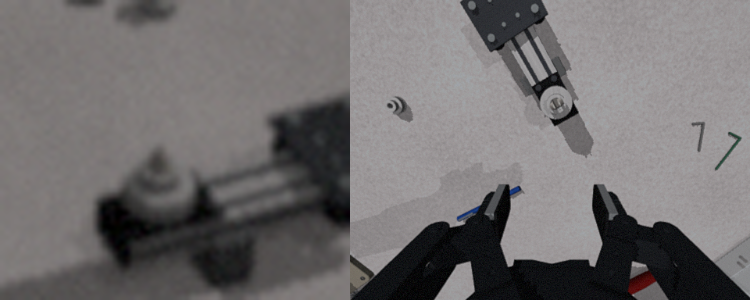

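The pulley sits flat and low on the post, with the barbs showing through the hub: scene crop (160,185), wrist crop (557,103). The robot is clear and nothing else looks moved. Handing in.

```bash
python3 -c "
from h import *
print(finish_job())"
```

```text
the job is handed in; nothing more can be done
None
```

The large pulley is latched on the idler post, hub up, and the job was handed in at about 15 s on the robot's clock.

- **Press:** it went down over the barbs with at most about 11 N. At tool height 74.6 mm the friction dropped to zero (the click), and at 72.9 mm it met the shoulder with a reading of 17.5 N. That puts the seat about 58 mm above the bench.
- **Tug:** I pulled up with 14.3 to 15.5 N for about 1.4 s and the height stayed at 75.0 mm, so the barbs held. The highest upward reading was 15.5 N.
- **Release:** I lowered it to within 0.3 mm of the seated height before opening. The last picture shows it flat on the post with the barbs above the hub and the gripper clear. The small pulley, pen and hex keys look undisturbed; only part of the screwdriver shows, and the tape is out of that view.

**Readings that were off:**
- **Sideways force:** 5 to 7 N built up along world x during the tug, so the pull was not perfectly axial.
- **Gripper opening:** it read about 20.4 mm on the 24 mm hub, yet the grip held throughout.
- **Sideways shift on release:** the tool moved about 5 mm as the fingers opened, with no lasting force and no visible effect on the pulley.

Forces were read at the end of each move call, so brief peaks in between were not recorded. I could not read the prong angles directly.

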